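Load the capacitor test holders

ROBOT

A 6-joint arm with a two-finger parallel gripper is mounted at the origin on the work surface. World frame = base frame: x ahead of the robot, y to its left, z up, the work surface at z = 0. Lengths are in m, angles in degrees, forces in N, time in s.
With the tool pointing down it reaches from about 0.4 to 0.825 m from the base axis. Payload 7 kg.
Tool frame: the origin (TCP) lies midway between the tips of the shut fingers; the grasp point (between the pads) lies 19 mm behind it; z points along the fingers, y is the line along which they close (so a half turn about z gives the same grasp; the last joint's range is limited). The gripper opens to 88 mm and grips with 3 to 60 N. Pads are 19 mm wide; open, the fingers measure 130 mm over their backs; the gripper's body (78 mm by 193 mm) begins 47 mm behind the grasp point.
Start: joints at [-58.092, 20.546, 0.682, 0, -70.136, -16.507], TCP at [0.179, -0.651, 0.227] pointing down, gripper open.
Joint ranges: [-176.03, 176.03], [-82.01, 121.73], [-58.28, 71.71], [-173.87, 95.51], [-174.79, -0.11], [-173.66, 173.66]. Speed limits (degrees/s): [136.94, 136.94, 172.46, 180, 180, 180].

INTERFACE

Orientations are given as [roll, pitch, yaw] about the fixed x, y, z axes, in that order (R = Rz(yaw) Ry(pitch) Rx(roll)).
In Python, from plant import ctrl gives the robot as it stands. The module is installed in compiled form; this text tells all that it offers.
- The arm moves only by the tool send_rows, never from a script. Its argument "plan" is a list that holds one entry, the list of rows, each a list of 6 numbers: the shift along the tool's x, y, z in normalised numbers (1 is 50 cm), then the turn, a rotation vector about the tool's x, y, z in fractions of the full range, 1 being 360 degrees. A call has 1 to 8 rows; each row is the pose to reach, as a shift and turn from the pose commanded when the call began, along the tool's axes at that moment; what a row does not reach only later rows make up. A row lasts 1/12 s, in which the tool goes at most 41.7 mm and 7.16 degrees, less where a joint would pass 70% of its speed; a pose out of reach is approached as far as the arm can. A shift or turn number past 1, either way, is cut back to 1. A call with a gripper value outside its range is refused whole. "fingers" is the opening, from 0 (shut) to 1 (fully open), set as the call begins (left out, the last holds). The fingers move at their own pace and stop on an object; the grip force is fixed at half the most. Time passes only in rows, so rows that repeat a pose let the fingers close. It gives the time, the measured TCP pose, the force, the opening and the grip force at its end, in the units of the state.
- ctrl.get_obs(): the state, without advancing time (a new reading comes with each control period).
- ctrl.snapshot(name): name is "side" or "top"; returns a dict with "img" (420x560x3 uint8, red, green, blue), "K" (3x3 intrinsics, pixels), "pose" (4x4, takes a point from camera to world coordinates). Camera axes: x right, y down, z forward; pixel columns grow to the right and rows downward; lengths in m; the calibration is good to about 2 mm. A picture is of the moment at which its call begins. There is no depth.
- ctrl.close_job(): hands the job in; it is judged then, once.
The state is a dict: "clock": time; "joint_pos": joint angles; "qvel": joint speeds; "tau": joint torques, N m; "tool_pos": TCP position; "orientation": TCP orientation; "force": force on the tool from outside, world axes, zero at the start; "moment": the same for the moment, N m; "opening": finger opening in m; "gripper_force": force on a finger pad.
Only numpy, scipy, OpenCV 4.12 (cv2) and the standard library are available. Lean on these libraries where they do the work, as an engineer would, in place of code of your own. Each camera call takes 0.05 s, during which the arm holds its last target. There are 200 camera calls.

TASK

Four can capacitors have been taken out of the amplifier for testing: stand each one upright, terminals up, in the white holder made for its size, resting on the holder's floor. Set them down rather than dropping them in, and leave the transformer and the solder spool where they stand.

Things in the scene. Friction and masses are not known exactly. Their poses are not given: they have to be found in the camera images.
- cap_a: The smallest capacitor: a loose upright round aluminium can, 28 mm in diameter and 62 mm tall, with a thin black disc and two small brass screw terminals on top (terminals included in the height). Rigid, stands on its flat end. Origin: centre of its underside; z up along the can.
- cap_b: The second smallest capacitor: a loose upright round aluminium can, 40 mm in diameter and 75 mm tall, with a thin black disc and two small brass screw terminals on top (terminals included in the height). Rigid, stands on its flat end. Origin: centre of its underside; z up along the can.
- cap_c: The second largest capacitor: a loose upright round aluminium can, 52 mm in diameter and 85 mm tall, with a thin black disc and two small brass screw terminals on top (terminals included in the height). Rigid, stands on its flat end. Origin: centre of its underside; z up along the can.
- cap_d: The largest capacitor: a loose upright round aluminium can, 64 mm in diameter and 95 mm tall, with a thin black disc and two small brass screw terminals on top (terminals included in the height). Rigid, stands on its flat end. Origin: centre of its underside; z up along the can.
- holder_a: The smallest holder: a round white plastic cup fixed to the bench, for the 28 mm can. Floor 5 mm above the bench; straight bore 39 mm wide up to 10 mm, then flaring to 47 mm at the rim, 18 mm above the bench; 53 mm across outside, plus two low screw ears (7 mm high with their screws) reaching 6 mm further out. Origin: centre of its underside, on the bench; z up.
- holder_b: The second smallest holder: a round white plastic cup fixed to the bench, for the 40 mm can. Floor 5 mm above the bench; straight bore 51 mm wide up to 10 mm, then flaring to 59 mm at the rim, 18 mm above the bench; 65 mm across outside, plus two low screw ears (7 mm high with their screws) reaching 6 mm further out. Origin: centre of its underside, on the bench; z up.
- holder_c: The second largest holder: a round white plastic cup fixed to the bench, for the 52 mm can. Floor 5 mm above the bench; straight bore 63 mm wide up to 10 mm, then flaring to 71 mm at the rim, 18 mm above the bench; 77 mm across outside, plus two low screw ears (7 mm high with their screws) reaching 6 mm further out. Origin: centre of its underside, on the bench; z up.
- holder_d: The largest holder: a round white plastic cup fixed to the bench, for the 64 mm can. Floor 5 mm above the bench; straight bore 75 mm wide up to 10 mm, then flaring to 83 mm at the rim, 18 mm above the bench; 89 mm across outside, plus two low screw ears (7 mm high with their screws) reaching 6 mm further out. Origin: centre of its underside, on the bench; z up.
- toroid: Bystander: a copper-coloured toroidal transformer, a flat loose disc 88 mm across and 41 mm high with a black pad and a bolt head on top. Not a capacitor. Origin: centre of its underside.
- spool: Bystander: a loose spool of solder standing on end, grey flanges 58 mm across, 50 mm high, steel-grey winding. Not a capacitor. Origin: centre of its underside.
Things that resemble listed ones, but are neither listed nor needed, are in the scene too. Leave any pink or purple look-alike of the cap_d alone.

How it is judged (in metres and radians):
At the end, for the whole second after the job is handed in: Every capacitor stands in its own holder: axis within 9 mm of the holder's centre, underside less than 9 mm above the bench (on the 5 mm floor), leaning less than 0.1 rad, terminals up, at rest and released (horizontal distance between cap_a and holder_a below 0.009 m and z of cap_a in the frame of holder_a below 0.009 m and angle between each of cap_a, cap_b, cap_c, cap_d's own z axis and vertical below 0.1 rad and linear speed of each of cap_a, cap_b, cap_c, cap_d below 0.02 m/s and contact force between each of cap_a, cap_b, cap_c, cap_d and the fingers below 0.1 N and horizontal distance between cap_b and holder_b below 0.009 m and z of cap_b in the frame of holder_b below 0.009 m and horizontal distance between cap_c and holder_c below 0.009 m and z of cap_c in the frame of holder_c below 0.009 m and horizontal distance between cap_d and holder_d below 0.009 m and z of cap_d in the frame of holder_d below 0.009 m); the robot touches nothing.
It fails at once if a capacitor is let go in the air more than 25 mm above the floor of its holder ((horizontal distance between cap_a and holder_a below 0.025 m and z of cap_a in the frame of holder_a above 0.03 m and contact force between cap_a and the fingers below 0.02 N) or (horizontal distance between cap_b and holder_b below 0.025 m and z of cap_b in the frame of holder_b above 0.03 m and contact force between cap_b and the fingers below 0.02 N) or (horizontal distance between cap_c and holder_c below 0.025 m and z of cap_c in the frame of holder_c above 0.03 m and contact force between cap_c and the fingers below 0.02 N) or (horizontal distance between cap_d and holder_d below 0.025 m and z of cap_d in the frame of holder_d above 0.03 m and contact force between cap_d and the fingers below 0.02 N)).
It fails at once if the transformer is shifted by more than 20 mm (distance of toroid from where it was at the start of the episode above 0.02 m).
It fails at once if the solder spool is shifted by more than 20 mm (distance of spool from where it was at the start of the episode above 0.02 m).
It also fails if it takes over 96 s, if anything falls off the work surface, if the arm or the gripper's body presses on something with over 40 N, if the wrist force passes 120 N, or if a joint passes its speed limit or range.

## Working session

There is one attempt and no reset: what is moved stays moved. The work goes in short steps, Python scripts to look and compute and a tool call to move; the robot and the scene stay as the last step left them, time stands still between calls to the robot, and variables do not carry over. Pictures are saved under pics/ and viewed, at most 14 in all, crops included, and the job is handed in when it is done.

Besides the shell and the picture viewer there is one more tool, called after ">>>" as a command line: name --argument value ..., lists and objects as JSON in quotes. send_rows: Moves the arm, as the interface text tells. Its arguments: {"type":"object","properties":{"plan":{"type":"array","items":{"type":"array","items":{"type":"array","items":{"type":"number"}}}},"fingers":{"type":"number"}},"required":["plan"]}

```bash
mkdir -p pics; ls; python3 - <<'E'
from plant import ctrl
import cv2,numpy as np
o=ctrl.get_obs();print(o)
for n in("side","top"):
    s=ctrl.snapshot(n);cv2.imwrite(f"pics/{n}0.png",s["img"][:,:,::-1]);print(n,s["K"],s["pose"])
    np.savez(f"{n}0.npz",**s)
E
```

```text
pics
{'clock': 0.0, 'joint_pos': array([-5.80911669e+01,  2.05920269e+01,  6.33789893e-01, -1.96680903e-02,
       -7.01356346e+01, -1.65075674e+01]), 'qvel': array([ 0.01222534, -0.01426744, -0.0076134 , -0.03363491,  0.02667856,
        0.00594223]), 'tau': array([-5.86418191e-04, -5.82717741e+01,  2.93056029e+01,  6.99729234e+00,
        6.87827225e-03, -1.08739914e-04]), 'tool_pos': array([ 0.17911466, -0.65029634,  0.22561755]), 'orientation': array([ 1.79904744e+02, -8.94828599e-03, -1.64605425e+02]), 'force': array([-0.35211896, -0.46965171, -0.45106273]), 'moment': array([ 0.01589217,  0.02190456, -0.03960619]), 'gripper_force': 0.0, 'opening': 0.08786127485781205}
side [[387.67943381   0.         276.2885175 ]
 [  0.         387.67943381 215.37747697]
 [  0.           0.           1.        ]] [[ 0.99385499 -0.08174378  0.0746339   0.44473991]
 [-0.11035998 -0.67974347  0.72509964 -0.60988021]
 [-0.00854047 -0.72888049 -0.68458768  0.58188208]
 [ 0.          0.          0.          1.        ]]
top [[386.88272783   0.         279.63139603]
 [  0.         386.88272783 210.10811783]
 [  0.           0.           1.        ]] [[ 0.01930374 -0.99035734  0.13718493  0.34651982]
 [-0.99977331 -0.02035317 -0.00625107 -0.01770642]
 [ 0.00898294 -0.13703316 -0.99052573  0.98457244]
 [ 0.          0.          0.          1.        ]]
```

View pics/side0.png

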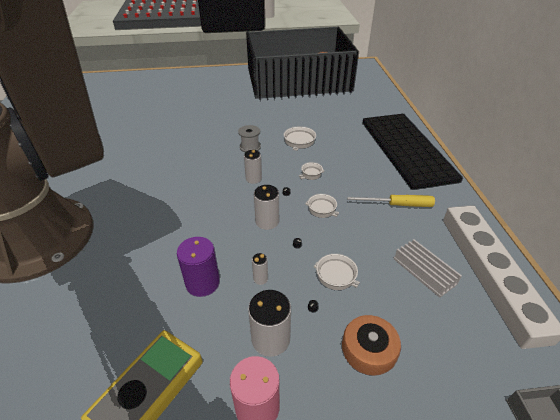

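View pics/top0.png

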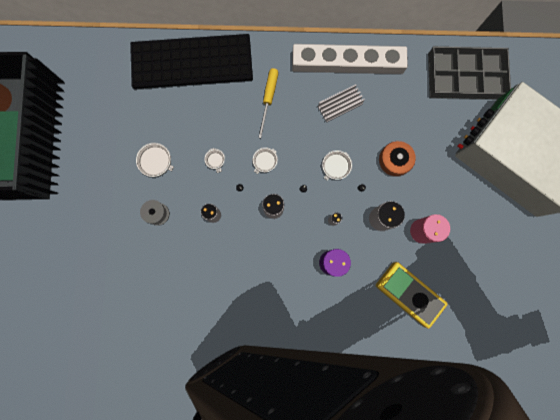

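Side view: the cans stand at about (253,165), (267,207), (260,268) and (270,322). The holders are at (300,137), (312,171), (323,205) and (337,271). The purple can at (200,267) and the pink one at (255,390) are decoys. In the top view the cans' black tops are at (210,212), (274,205), (337,218) and (391,215), and the holders at (154,160), (214,160), (265,160) and (337,165).

```bash
cat > h.py <<'E'
import numpy as np,cv2
def ray(s,uv):
    d=np.linalg.inv(s["K"])@[uv[0],uv[1],1]; return s["pose"][:3,3],s["pose"][:3,:3]@(d/np.linalg.norm(d))
def plane(s,uv,z):
    o,d=ray(s,uv); return o+d*(z-o[2])/d[2]
def tri(views):
    A=np.zeros((3,3));b=np.zeros(3)
    for s,uv in views:
        o,d=ray(s,uv);P=np.eye(3)-np.outer(d,d);A+=P;b+=P@o
    p=np.linalg.solve(A,b); return p,max(np.linalg.norm((np.eye(3)-np.outer(d,d))@(p-o)) for o,d in (ray(s,u) for s,u in views))
def blob(mask,seed,r=6):
    n,l,st,c=cv2.connectedComponentsWithStats(mask.astype(np.uint8))
    d=np.linalg.norm(np.argwhere(l>0)[:,::-1]-seed,axis=1)
    i=d.argmin(); p=np.argwhere(l>0)[i]
    m=(l==l[p[0],p[1]]).astype(np.uint8)
    cs,_=cv2.findContours(m,cv2.RETR_EXTERNAL,cv2.CHAIN_APPROX_NONE)
    return m,cv2.convexHull(max(cs,key=cv2.contourArea))
E
cat > m.py <<'E'
from h import *
S={n:dict(np.load(n+"0.npz")) for n in("side","top")}
caps=dict(a=((260,259),(337,218)),b=((253,154),(210,212)),c=((267,192),(274,205)),d=((270,308),(391,215)))
hol=dict(a=((312,169),(214,160)),b=((323,204),(265,160)),c=((300,136),(154,160)),d=((337,271),(337,165)))
for k,(a,b) in caps.items():
    v=[]
    for n,sd in(("side",a),("top",b)):
        im=S[n]["img"].astype(int); mk=(im.max(2)<45)
        m,h=blob(mk,sd); e=cv2.fitEllipse(h) ; v.append((S[n],e[0])); print(n,np.round(e[0],1),np.round(e[1],1),int(m.sum()))
    p,r=tri(v); print("cap",k,p.round(4),"res",round(r,4))
for k,(a,b) in hol.items():
    v=[]
    for n,sd in(("side",a),("top",b)):
        im=S[n]["img"].astype(int); mk=(im.min(2)>135)
        m,h=blob(mk,sd); o=cv2.morphologyEx(cv2.drawContours(m.copy(),[h],-1,1,-1),cv2.MORPH_OPEN,cv2.getStructuringElement(cv2.MORPH_ELLIPSE,(13,13) if n=="top" else (13,9)))
        cs,_=cv2.findContours(o,cv2.RETR_EXTERNAL,cv2.CHAIN_APPROX_NONE);e=cv2.fitEllipse(max(cs,key=cv2.contourArea)); v.append((S[n],e[0])); print(n,np.round(e[0],1),np.round(e[1],1),int(m.sum()))
    p,r=tri(v); print("hol",k,p.round(4),"res",round(r,4),"top@18",plane(S["top"],v[1][1],.018).round(4)[:2],"side@18",plane(S["side"],v[0][1],.016).round(4)[:2])
E
python3 m.py
python3 -c "
import cv2
i=cv2.imread('pics/top0.png')[130:240,120:430];cv2.imwrite('pics/tc.png',cv2.resize(i,None,fx=2.5,fy=2.5,interpolation=0))
i=cv2.imread('pics/side0.png')[120:360,220:370];cv2.imwrite('pics/sc.png',cv2.resize(i,None,fx=2.5,fy=2.5,interpolation=0))"
```

```text
side [259.1 258.4] [ 9.4 13. ] 63
top [335.9 217.2] [7.5 8.6] 30
cap a [ 0.46   -0.1601  0.0564] res 0.0005
side [251.6 153.8] [ 8.4 14.7] 75
top [208.5 210.9] [13.7 14. ] 125
cap b [0.4671 0.1458 0.0707] res 0.0006
side [265.8 192. ] [14.6 22.8] 239
top [272.9 203.7] [18.7 19.3] 257
cap c [ 0.4863 -0.0073  0.0802] res 0.0004
side [269.  306.9] [34.3 40. ] 1027
top [391.2 213.9] [23.8 24.9] 441
cap d [ 0.4663 -0.2843  0.0898] res 0.0006
side [312.  168.1] [11.9 22.2] 222
top [214.2 158.7] [20.2 21.7] 339
hol a [0.6112 0.1469 0.016 ] res 0.0005 top@18 [0.6102 0.1465] side@18 [0.6118 0.147 ]
side [321.9 202.7] [18.8 30.3] 442
top [264.5 159.4] [24.4 27.4] 505
hol b [0.6111 0.0176 0.0164] res 0.0003 top@18 [0.6109 0.0176] side@18 [0.6109 0.018 ]
side [299.6 134.5] [17.2 32.9] 430
top [153.5 159.4] [33.8 36.7] 928
hol c [0.6052 0.302  0.0168] res 0.0 top@18 [0.6048 0.3016] side@18 [0.6055 0.3033]
side [337.4 269.8] [31.7 45.9] 1061
top [336.5 164.9] [29.4 31.3] 665
hol d [ 0.6026 -0.1683  0.0132] res 0.0007 top@18 [ 0.6006 -0.1675] side@18 [ 0.6026 -0.1703]
```

View pics/tc.png

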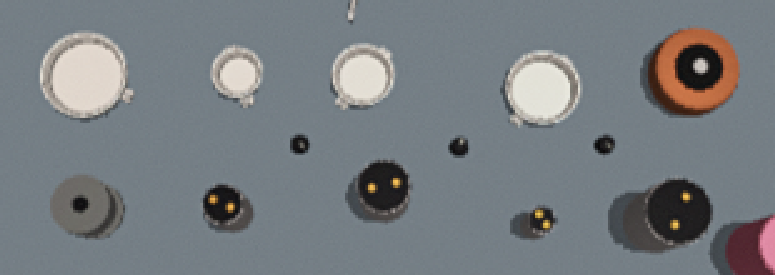

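View pics/sc.png

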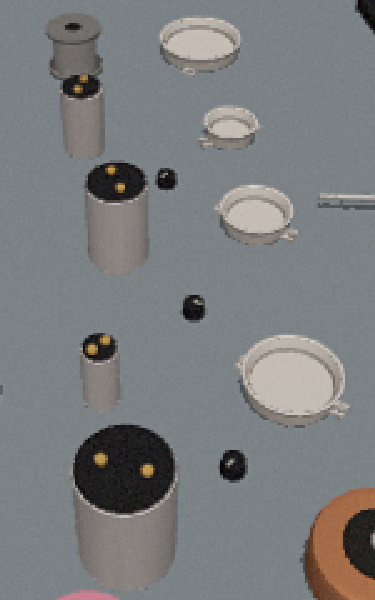

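The rim widths in the top view (35 px is about 90 mm, 31 px about 77 mm) show that the holder at (154,160) is holder_d and the one at (337,165) is holder_c. So d is at (0.605, 0.302), c at (0.602, -0.169), b at (0.611, 0.018) and a at (0.611, 0.147).

```bash
cat > go.py <<'E'
import sys,numpy as np
from scipy.spatial.transform import Rotation as Ro
from plant import ctrl
o=ctrl.get_obs();x,y,z,w=map(float,sys.argv[1:5])
R=Ro.from_euler("xyz",o["orientation"],degrees=True)
print(o["clock"],(R.inv().apply(np.array([x,y,z])-o["tool_pos"])*100).round(2),(R.inv()*Ro.from_euler("xyz",[180,0,w],degrees=True)).as_rotvec(degrees=True).round(1),o["tool_pos"].round(4),o["orientation"].round(1),o["opening"],o["gripper_force"],o["joint_pos"].round(0))
E
python3 go.py .4665 -.2845 .20 -90
```

```text
0.1 [-37.42  27.64   2.61] [  0.1   0.  -74.6] [ 0.1791 -0.6504  0.2257] [ 179.9   -0.  -164.6] 0.08746321947113361 0.0 [-58.  21.   1.  -0. -70. -17.]
```

Units first: shifts go in shares of 50 cm and turns go in shares of 360 degrees. So -37.4 cm / 50 = -0.748, 27.6 cm / 50 = 0.552, -74.6 degrees / 360 = -0.2072.

>>> send_rows --plan '[[[-0.748,0.552,0.05,0,0,-0.2072],[-0.748,0.552,0.05,0,0,-0.2072],[-0.748,0.552,0.05,0,0,-0.2072],[-0.748,0.552,0.05,0,0,-0.2072],[-0.748,0.552,0.05,0,0,-0.2072],[-0.748,0.552,0.05,0,0,-0.2072],[-0.748,0.552,0.05,0,0,-0.2072],[-0.748,0.552,0.05,0,0,-0.2072]]]' --fingers 1

```text
clock: 0.77
tool_pos: [0.3856, -0.3872, 0.2085]
orientation: [180.0, 0.0, -107.0]
force: [0.8, -0.8, 0.3]
opening: 0.0876
gripper_force: 0.0
```

```bash
python3 go.py .4665 -.2845 .20 -90
```

```text
0.7667 [-12.18  -4.74   0.85] [  0.   0. -17.] [ 0.3856 -0.3872  0.2085] [ 180.    0. -107.] 0.08762850427101031 0.0 [-25.   9. -17.  -0. -64.   8.]
```

Converted, -12.2 cm / 50 = -0.244, -4.7 cm / 50 = -0.094, -17.2 degrees / 360 = -0.0478.

>>> send_rows --plan '[[[-0.244,-0.094,0.016,0,0,-0.0478],[-0.244,-0.094,0.016,0,0,-0.0478],[-0.244,-0.094,0.016,0,0,-0.0478],[-0.244,-0.094,0.016,0,0,-0.0478],[-0.244,-0.094,0.016,0,0,-0.0478],[-0.244,-0.094,0.016,0,0,-0.0478]]]'

```text
clock: 1.27
tool_pos: [0.4661, -0.286, 0.2003]
orientation: [179.9, 0.0, -90.0]
force: [0.2, -1.2, 0.4]
opening: 0.0876
gripper_force: 0.0
```

```bash
python3 go.py .4665 -.2845 .04 -90
```

```text
1.2667 [-0.15 -0.05 16.03] [ 0.1  0.  -0. ] [ 0.4661 -0.286   0.2003] [179.9   0.  -90. ] 0.08755187330189818 0.0 [-11.  10. -18.  -0. -63.  11.]
```

Converted, 16 cm / 50 = 0.32, 14.5 cm / 50 = 0.29.

>>> send_rows --plan '[[[-0.002,0,0.06,0,0,0],[-0.002,0,0.12,0,0,0],[-0.002,0,0.18,0,0,0],[-0.002,0,0.24,0,0,0],[-0.002,0,0.29,0,0,0],[-0.002,0,0.32,0,0,0],[-0.002,0,0.32,0,0,0]]]'

```text
clock: 1.85
tool_pos: [0.4627, -0.2861, 0.0373]
orientation: [179.6, 0.1, -90.3]
force: [0.1, -0.1, -0.0]
opening: 0.0876
gripper_force: 0.0
```

>>> send_rows --plan '[[[0,0,0,0,0,0],[0,0,0,0,0,0],[0,0,0,0,0,0],[0,0,0,0,0,0],[0,0,0,0,0,0],[0,0,0,0,0,0],[0,0,0,0,0,0],[0,0,0,0,0,0]]]' --fingers 0

```text
clock: 2.52
tool_pos: [0.4668, -0.2859, 0.042]
orientation: [-179.9, -0.0, -90.1]
force: [-1.0, -0.1, 6.8]
opening: 0.0637
gripper_force: 30.0
```

Converted, -12 cm / 50 = -0.24, -10 cm / 50 = -0.2.

>>> send_rows --plan '[[[0,0,-0.04,0,0,0],[0,0,-0.08,0,0,0],[0,0,-0.14,0,0,0],[0,0,-0.2,0,0,0],[0,0,-0.24,0,0,0],[0,0,-0.24,0,0,0]]]'

```text
clock: 3.02
tool_pos: [0.4684, -0.2863, 0.1655]
orientation: [-179.6, -0.1, -90.1]
force: [1.9, -0.3, -2.0]
opening: 0.0633
gripper_force: 30.0
```

```bash
python3 go.py .605 .302 .16 -90
```

```text
3.0167 [-58.84 -13.6    0.51] [-0.4 -0.1 -0.1] [ 0.4684 -0.2863  0.1655] [-1.796e+02 -1.000e-01 -9.010e+01] 0.06333758780217257 29.995853304862976 [-11.  11. -21.   0. -58.  11.]
```

Converted, -28 cm / 50 = -0.56, -24 cm / 50 = -0.48.

>>> send_rows --plan '[[[-0.04,-0.008,0,0,0,0],[-0.1,-0.022,0,0,0,0],[-0.17,-0.04,0,0,0,0],[-0.24,-0.056,0,0,0,0],[-0.32,-0.074,0,0,0,0],[-0.4,-0.092,0,0,0,0],[-0.48,-0.11,0,0,0,0],[-0.56,-0.13,0,0,0,0]]]'

```text
clock: 3.68
tool_pos: [0.5307, -0.0037, 0.16]
orientation: [179.9, 0.0, -90.1]
force: [2.1, 0.0, -2.8]
opening: 0.0636
gripper_force: 30.0
```

Converted, -29 cm / 50 = -0.58, -2.8 cm / 50 = -0.056.

>>> send_rows --plan '[[[-0.08,-0.018,0,0,0,0],[-0.16,-0.036,0,0,0,0],[-0.24,-0.056,0,0,0,0],[-0.32,-0.074,0,0,0,0],[-0.4,-0.092,0,0,0,0],[-0.48,-0.11,0,0,0,0],[-0.54,-0.126,0,0,0,0],[-0.58,-0.136,0,0,0,0]]]'

```text
clock: 4.35
tool_pos: [0.5998, 0.2874, 0.159]
orientation: [179.9, -0.0, -90.0]
force: [-0.3, -0.9, -2.0]
opening: 0.0635
gripper_force: 30.0
```

```bash
python3 go.py .605 .302 .16 -90
```

```text
4.35 [-1.46 -0.52 -0.1 ] [ 0.1 -0.   0. ] [0.5998 0.2874 0.159 ] [179.9  -0.  -90. ] 0.06350170106738652 29.9954617023468 [ 42.  22.  -6.  -0. -62. -42.]
```

Centre, settle, then check the can against the holder with a picture before lowering.

Converted, 6 cm / 50 = 0.12, 4 cm / 50 = 0.08.

>>> send_rows --plan '[[[-0.026,-0.01,0.04,0,0,0],[-0.026,-0.01,0.08,0,0,0],[-0.026,-0.01,0.12,0,0,0],[-0.026,-0.01,0.12,0,0,0],[-0.026,-0.01,0.12,0,0,0],[-0.026,-0.01,0.12,0,0,0]]]'

```text
clock: 4.85
tool_pos: [0.6055, 0.2972, 0.1013]
orientation: [-180.0, 0.0, -90.1]
force: [1.2, 0.1, -1.7]
opening: 0.0634
gripper_force: 30.0
```

```bash
python3 go.py .605 .302 .047 -90; python3 - <<'E'
from plant import ctrl
import cv2
s=ctrl.snapshot("side");i=s["img"][70:220,200:400,::-1];cv2.imwrite("pics/s1.png",cv2.resize(i,None,fx=3,fy=3))
E
```

```text
4.85 [-0.48  0.06  5.43] [-0.   0.  -0.1] [0.6055 0.2972 0.1013] [-180.     0.   -90.1] 0.0633968419266374 29.995825588703156 [ 43.  26.  -8.   0. -56. -43.]
```

View pics/s1.png

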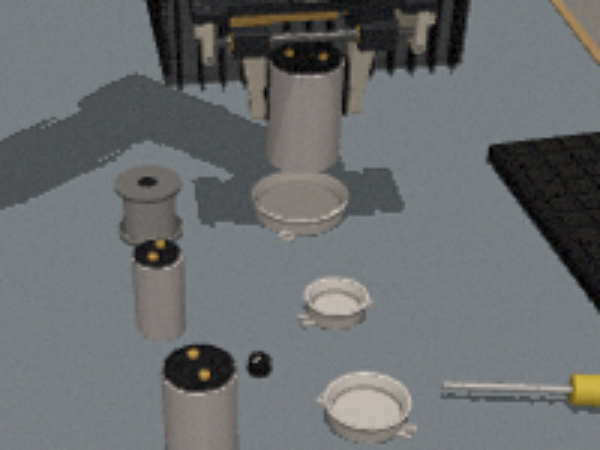

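The can hangs upright just behind holder_d's rim at crop (300,200), and nothing has been disturbed. Next I lower it.

Converted, 5.4 cm / 50 = 0.108, 5.1 cm / 50 = 0.102.

>>> send_rows --plan '[[[-0.006,0,0.02,0,0,0],[-0.006,0,0.04,0,0,0],[-0.006,0,0.06,0,0,0],[-0.006,0,0.08,0,0,0],[-0.006,0,0.094,0,0,0],[-0.006,0,0.102,0,0,0],[-0.006,0,0.108,0,0,0],[-0.006,0,0.108,0,0,0]]]'

```text
clock: 5.57
tool_pos: [0.6051, 0.3001, 0.0471]
orientation: [-180.0, -0.0, -90.1]
force: [-1.2, 0.6, -3.1]
opening: 0.0633
gripper_force: 30.0
```

Converted, 0.2 cm / 50 = 0.004.

>>> send_rows --plan '[[[0,0,0.004,0,0,0],[0,0,0.004,0,0,0],[0,0,0.004,0,0,0]]]'

```text
clock: 5.82
tool_pos: [0.6052, 0.3002, 0.047]
orientation: [-179.9, 0.0, -90.1]
force: [-7.7, -3.0, 13.7]
opening: 0.0634
gripper_force: 30.0
```

Floor contact, so I release and retreat.

>>> send_rows --plan '[[[0,0,0,0,0,0],[0,0,0,0,0,0],[0,0,0,0,0,0],[0,0,0,0,0,0],[0,0,0,0,0,0],[0,0,0,0,0,0]]]' --fingers 1

```text
clock: 6.32
tool_pos: [0.6052, 0.3002, 0.0444]
orientation: [180.0, -0.0, -90.1]
force: [0.8, -0.2, -0.7]
opening: 0.087
gripper_force: 0.0
```

Converted, -14 cm / 50 = -0.28, -12 cm / 50 = -0.24.

>>> send_rows --plan '[[[0,0,-0.06,0,0,0],[0,0,-0.12,0,0,0],[0,0,-0.18,0,0,0],[0,0,-0.24,0,0,0],[0,0,-0.28,0,0,0],[0,0,-0.28,0,0,0]]]'

```text
clock: 6.82
tool_pos: [0.6075, 0.3015, 0.1905]
orientation: [-179.6, 0.3, -90.1]
force: [0.9, 0.7, -0.5]
opening: 0.0875
gripper_force: 0.0
```

```bash
python3 go.py .4865 -.0088 .18 -90
```

```text
6.8167 [31.05 12.07  0.82] [-0.4  0.3 -0.1] [0.6075 0.3015 0.1905] [-179.6    0.3  -90.1] 0.08747066054441673 0.0 [ 43.  22.  -2.   0. -65. -43.]
```

Converted, 30.8 cm / 50 = 0.616, 11.9 cm / 50 = 0.238.

>>> send_rows --plan '[[[0.616,0.238,0.008,0,0,0],[0.616,0.238,0.008,0,0,0],[0.616,0.238,0.008,0,0,0],[0.616,0.238,0.008,0,0,0],[0.616,0.238,0.008,0,0,0],[0.616,0.238,0.008,0,0,0],[0.616,0.238,0.008,0,0,0],[0.616,0.238,0.008,0,0,0]]]'

```text
clock: 7.48
tool_pos: [0.4842, -0.0094, 0.1804]
orientation: [180.0, 0.0, -90.1]
force: [0.3, 0.1, -0.2]
opening: 0.0872
gripper_force: 0.0
```

>>> send_rows --plan '[[[0,0,0,0,0,0],[0,0,0,0,0,0],[0,0,0,0,0,0]]]'

```text
clock: 7.73
tool_pos: [0.4859, -0.0077, 0.1808]
orientation: [-180.0, 0.0, -90.2]
force: [-0.3, 0.6, 0.4]
opening: 0.0877
gripper_force: 0.0
```

```bash
python3 go.py .4865 -.0075 .033 -90
```

```text
7.7333 [-0.02 -0.05 14.78] [-0.   0.  -0.2] [ 0.4859 -0.0077  0.1808] [-180.     0.   -90.2] 0.08771510623667114 0.0 [ 22.   5. -26.   0. -59. -22.]
```

>>> send_rows --plan '[[[0,0,0.06,0,0,0],[0,0,0.13,0,0,0],[0,0,0.2,0,0,0],[0,0,0.25,0,0,0],[0,0,0.28,0,0,0],[0,0,0.294,0,0,0],[0,0,0.294,0,0,0],[0,0,0.294,0,0,0]]]'

```text
clock: 8.4
tool_pos: [0.4863, -0.0069, 0.0338]
orientation: [180.0, -0.0, -90.0]
force: [0.0, -0.6, -0.2]
opening: 0.0875
gripper_force: 0.0
```

>>> send_rows --plan '[[[0,0,0,0,0,0],[0,0,0,0,0,0],[0,0,0,0,0,0],[0,0,0,0,0,0],[0,0,0,0,0,0],[0,0,0,0,0,0],[0,0,0,0,0,0],[0,0,0,0,0,0]]]' --fingers 0

```text
clock: 9.07
tool_pos: [0.4859, -0.0076, 0.034]
orientation: [-180.0, 0.0, -90.1]
force: [-0.9, 0.6, 4.5]
opening: 0.0517
gripper_force: 30.0
```

Converted, -12 cm / 50 = -0.24, -10 cm / 50 = -0.2.

>>> send_rows --plan '[[[0,0,-0.04,0,0,0],[0,0,-0.08,0,0,0],[0,0,-0.14,0,0,0],[0,0,-0.2,0,0,0],[0,0,-0.24,0,0,0],[0,0,-0.24,0,0,0],[0,0,-0.24,0,0,0]]]'

```text
clock: 9.65
tool_pos: [0.4859, -0.0074, 0.1544]
orientation: [-179.9, 0.1, -90.1]
force: [0.2, 0.3, -2.8]
opening: 0.0517
gripper_force: 30.0
```

```bash
python3 go.py .602 -.169 .16 -90
```

```text
9.65 [ 16.14 -11.65  -0.55] [-0.1  0.1 -0.1] [ 0.4859 -0.0074  0.1544] [-1.799e+02  1.000e-01 -9.010e+01] 0.051711934053275545 29.99969869852066 [ 22.   6. -29.  -0. -55. -22.]
```

Converted, 16.1 cm / 50 = 0.322, 15.6 cm / 50 = 0.312.

>>> send_rows --plan '[[[0.04,-0.028,0,0,0,0],[0.1,-0.072,0,0,0,0],[0.16,-0.116,0,0,0,0],[0.22,-0.16,0,0,0,0],[0.28,-0.202,0,0,0,0],[0.312,-0.226,0,0,0,0],[0.322,-0.232,0,0,0,0],[0.322,-0.232,0,0,0,0]]]'

```text
clock: 10.32
tool_pos: [0.6006, -0.1701, 0.1508]
orientation: [179.8, 0.0, -90.2]
force: [-0.2, 0.4, -1.1]
opening: 0.0516
gripper_force: 30.0
```

Converted, 7 cm / 50 = 0.14, 6 cm / 50 = 0.12.

>>> send_rows --plan '[[[0,0,0.03,0,0,0],[0,0,0.08,0,0,0],[0,0,0.12,0,0,0],[0,0,0.14,0,0,0],[0,0,0.14,0,0,0],[0,0,0.14,0,0,0]]]'

```text
clock: 10.82
tool_pos: [0.6009, -0.1682, 0.0835]
orientation: [179.9, -0.0, -90.1]
force: [-0.2, 1.2, -0.3]
opening: 0.0519
gripper_force: 30.0
```

```bash
python3 go.py .602 -.169 .039 -90; python3 - <<'E'
from plant import ctrl
import cv2
s=ctrl.snapshot("side");i=s["img"][120:320,220:420,::-1];cv2.imwrite("pics/s2.png",cv2.resize(i,None,fx=3,fy=3))
E
```

```text
10.8167 [ 0.07 -0.12  4.45] [ 0.1 -0.  -0.1] [ 0.6009 -0.1682  0.0835] [179.9  -0.  -90.1] 0.051930185852304876 29.999788105487823 [  2.  23. -16.   0. -51.  -2.]
```

View pics/s2.png

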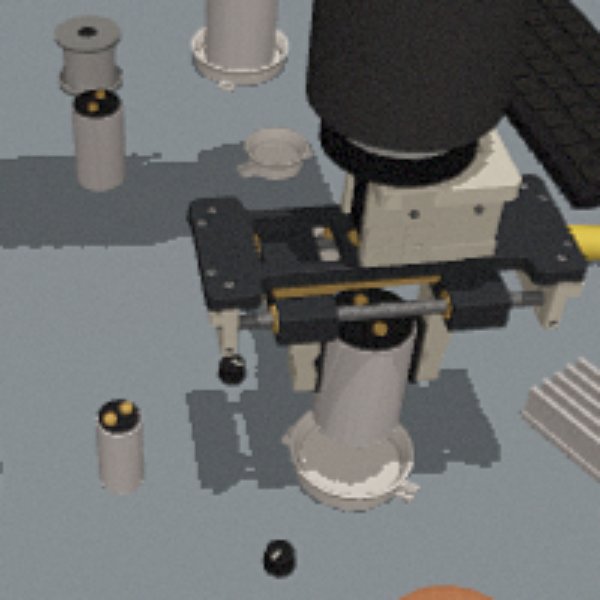

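The can is above holder_c's rim at crop (353,455), and can d is standing in its holder at crop (240,50). I lower to contact.

Converted, 4.6 cm / 50 = 0.092, 4.3 cm / 50 = 0.086.

>>> send_rows --plan '[[[0,-0.002,0.02,0,0,0],[0,-0.002,0.04,0,0,0],[0,-0.002,0.06,0,0,0],[0,-0.002,0.076,0,0,0],[0,-0.002,0.086,0,0,0],[0,-0.002,0.092,0,0,0],[0,-0.002,0.092,0,0,0]]]'

```text
clock: 11.45
tool_pos: [0.6016, -0.169, 0.0388]
orientation: [179.9, -0.0, -90.1]
force: [-6.5, 3.2, 13.5]
opening: 0.0517
gripper_force: 30.0
```

>>> send_rows --plan '[[[0,0,0,0,0,0],[0,0,0,0,0,0],[0,0,0,0,0,0],[0,0,0,0,0,0],[0,0,0,0,0,0],[0,0,0,0,0,0],[0,0,0,0,0,0]]]' --fingers 1

```text
clock: 12.03
tool_pos: [0.6023, -0.1688, 0.0375]
orientation: [180.0, -0.0, -90.1]
force: [0.3, 0.8, -0.4]
opening: 0.0867
gripper_force: 0.0
```

Converted, -14 cm / 50 = -0.28, -12 cm / 50 = -0.24.

>>> send_rows --plan '[[[0,0,-0.06,0,0,0],[0,0,-0.12,0,0,0],[0,0,-0.18,0,0,0],[0,0,-0.24,0,0,0],[0,0,-0.28,0,0,0],[0,0,-0.28,0,0,0]]]'

```text
clock: 12.53
tool_pos: [0.605, -0.1693, 0.1832]
orientation: [-179.5, -0.1, -90.1]
force: [0.7, 0.5, 0.5]
opening: 0.0875
gripper_force: 0.0
```

```bash
python3 go.py .46 -.16 .16 180
```

```text
12.5333 [-0.92 14.52  2.2 ] [-0.4  0.3 89.9] [ 0.605  -0.1693  0.1832] [-1.795e+02 -1.000e-01 -9.010e+01] 0.08745140420703179 0.0 [  2.  18.  -9.   0. -62.  -2.]
```

Converted, 14.2 cm / 50 = 0.284, 1.8 cm / 50 = 0.036, 90 degrees / 360 = 0.25.

>>> send_rows --plan '[[[-0.018,0.284,0.036,0,0,0.25],[-0.018,0.284,0.036,0,0,0.25],[-0.018,0.284,0.036,0,0,0.25],[-0.018,0.284,0.036,0,0,0.25],[-0.018,0.284,0.036,0,0,0.25],[-0.018,0.284,0.036,0,0,0.25],[-0.018,0.284,0.036,0,0,0.25],[-0.018,0.284,0.036,0,0,0.25]]]'

```text
clock: 13.2
tool_pos: [0.4601, -0.1595, 0.1596]
orientation: [-180.0, 0.0, -147.8]
force: [-0.2, -0.1, -0.5]
opening: 0.0879
gripper_force: 0.0
```

```bash
python3 go.py .46 -.16 .16 180
```

```text
13.2 [ 0.03 -0.04 -0.04] [ 0.   0.  32.2] [ 0.4601 -0.1595  0.1596] [-180.     0.  -147.8] 0.08785547717000415 0.0 [  4.   6. -28.  -0. -56. -62.]
```

Converted, 32.4 degrees / 360 = 0.09.

>>> send_rows --plan '[[[0,0,0,0,0,0.09],[0,0,0,0,0,0.09],[0,0,0,0,0,0.09],[0,0,0,0,0,0.09],[0,0,0,0,0,0.09],[0,0,0,0,0,0.09]]]'

```text
clock: 13.7
tool_pos: [0.4601, -0.1595, 0.1593]
orientation: [180.0, -0.0, -180.0]
force: [-0.7, -0.1, -0.3]
opening: 0.0877
gripper_force: 0.0
```

```bash
python3 go.py .46 -.16 .026 180; python3 - <<'E'
from plant import ctrl
import cv2
s=ctrl.snapshot("side");i=s["img"][120:320,170:370,::-1];cv2.imwrite("pics/s3.png",cv2.resize(i,None,fx=3,fy=3))
E
```

```text
13.7 [ 1.000e-02 -5.000e-02  1.333e+01] [ 0. -0.  0.] [ 0.4601 -0.1595  0.1593] [ 180.   -0. -180.] 0.08773889951363613 0.0 [  4.   6. -28.  -0. -56. -94.]
```

View pics/s3.png

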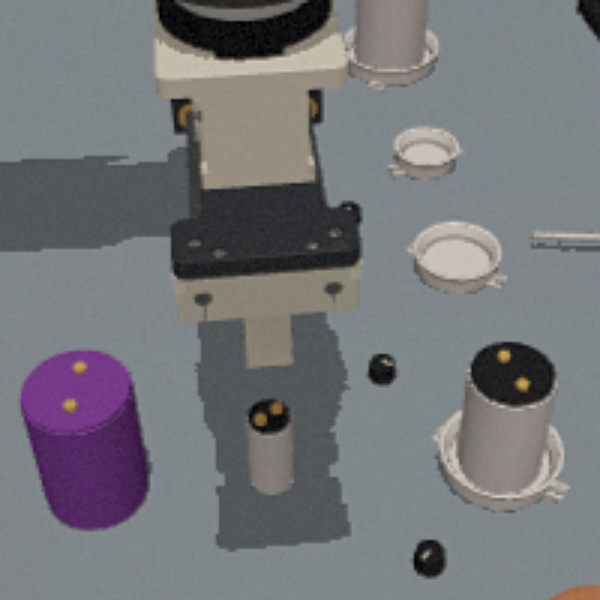

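Can c is seated in its holder at crop (505,450). The gripper is over can a at (270,415), clear of the purple can. I pick up can a.

Converted, 13.3 cm / 50 = 0.266, 12.8 cm / 50 = 0.256.

>>> send_rows --plan '[[[0,0,0.06,0,0,0],[0,0,0.13,0,0,0],[0,0,0.19,0,0,0],[0,0,0.23,0,0,0],[0,0,0.256,0,0,0],[0,0,0.266,0,0,0],[0,0,0.266,0,0,0],[0,0,0.266,0,0,0]]]'

```text
clock: 14.42
tool_pos: [0.4607, -0.1596, 0.027]
orientation: [-180.0, 0.0, -179.7]
force: [-0.3, 0.6, 0.8]
opening: 0.0881
gripper_force: 0.0
```

>>> send_rows --plan '[[[0,0,0,0,0,0],[0,0,0,0,0,0],[0,0,0,0,0,0],[0,0,0,0,0,0],[0,0,0,0,0,0],[0,0,0,0,0,0],[0,0,0,0,0,0],[0,0,0,0,0,0]]]' --fingers 0

```text
clock: 15.08
tool_pos: [0.4603, -0.1596, 0.0267]
orientation: [-180.0, -0.0, -179.8]
force: [-0.4, 0.3, -0.4]
opening: 0.0397
gripper_force: 0.0
```

Converted, -12 cm / 50 = -0.24, -10 cm / 50 = -0.2.

>>> send_rows --plan '[[[0,0,0,0,0,0],[0,0,-0.04,0,0,0],[0,0,-0.08,0,0,0],[0,0,-0.14,0,0,0],[0,0,-0.2,0,0,0],[0,0,-0.24,0,0,0],[0,0,-0.24,0,0,0],[0,0,-0.24,0,0,0]]]'

```text
clock: 15.75
tool_pos: [0.4609, -0.1595, 0.1476]
orientation: [180.0, 0.2, -179.8]
force: [0.5, 0.1, -1.0]
opening: 0.0272
gripper_force: 30.0
```

```bash
python3 go.py .611 .147 .15 180
```

```text
15.75 [-15.11  30.59  -0.18] [0.  0.2 0.2] [ 0.4609 -0.1595  0.1476] [ 180.     0.2 -179.8] 0.02720732121278885 29.995627999305725 [  4.   7. -29.  -0. -54. -94.]
```

The fingers were still closing when the lift began, so I check how the can is held.

```bash
python3 - <<'E'
from plant import ctrl
import cv2,numpy as np
s=ctrl.snapshot("side");np.savez("side4.npz",**s);i=s["img"][150:300,180:380,::-1];cv2.imwrite("pics/s4.png",cv2.resize(i,None,fx=4,fy=4))
o=ctrl.get_obs();p=o["tool_pos"];w=np.linalg.inv(s["pose"])
for z in(0,.0265,.05):
  q=w@np.r_[p-[0,0,z],1];q=s["K"]@q[:3];print(z,q[:2]/q[2])
E
```

```text
0 [257.21648199 221.53816178]
0.0265 [257.88997596 232.9919975 ]
0.05 [258.45625499 242.62247264]
```

View pics/s4.png

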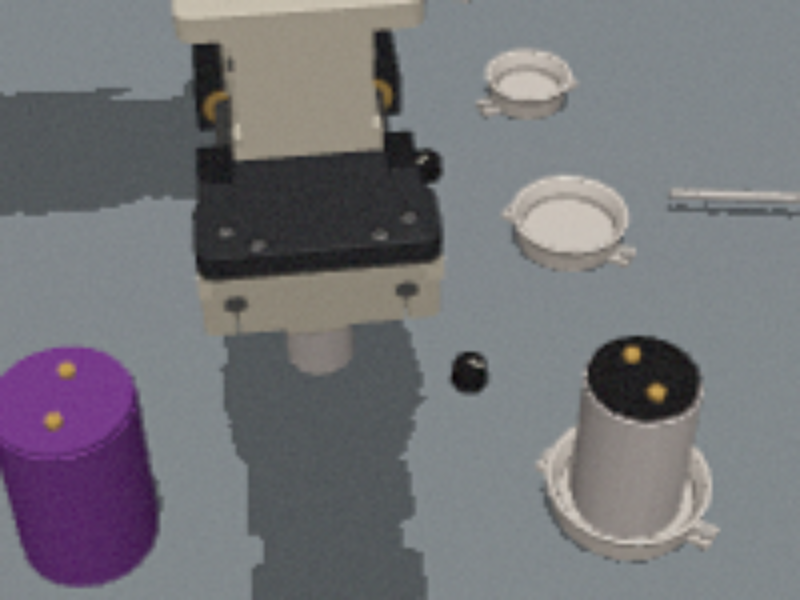

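```bash
python3 - <<'E'
import numpy as np
from h import *
s=dict(np.load("side4.npz"));im=s["img"].astype(int)
m=(im[:,:,0]-im[:,:,2])>-3
for r in range(233,246,2):
    c=np.where(m[r,245:276])[0]+245; print(r,c.min() if len(c) else None,c.max() if len(c) else None,len(c))
w=np.linalg.inv(s["pose"])
def pr(P): q=s["K"]@(w@np.r_[P,1])[:3];return (q[:2]/q[2]).round(1)
for z in(.11,.115,.12): print(z,pr([.461,-.1595-.014,z]),pr([.461-.014,-.1595,z]),pr([.461+.014,-.1595,z]))
E
```

```text
233 251 268 18
235 251 268 18
237 252 268 17
239 252 267 16
241 253 266 14
243 257 262 6
245 None None 0
0.11 [259.4 243.2] [250.4 237.8] [267.  236.4]
0.115 [259.2 241.1] [250.2 235.8] [266.9 234.3]
0.12 [259.1 239. ] [250.1 233.7] [266.9 232.2]
```

Can a is upright and held about 38 mm above its underside (edge at row 243), so floor contact should come at TCP z of about 0.043.

Converted, 26 cm / 50 = 0.52, 22.5 cm / 50 = 0.45.

>>> send_rows --plan '[[[-0.02,0.04,0,0,0,0],[-0.05,0.1,0,0,0,0],[-0.084,0.17,0,0,0,0],[-0.12,0.24,0,0,0,0],[-0.154,0.31,0,0,0,0],[-0.188,0.38,0,0,0,0],[-0.222,0.45,0,0,0,0],[-0.256,0.52,0,0,0,0]]]'

```text
clock: 16.47
tool_pos: [0.587, 0.1024, 0.1446]
orientation: [-179.9, -0.2, -179.8]
force: [1.4, 0.2, -0.2]
opening: 0.0272
gripper_force: 30.0
```

Converted, 7 cm / 50 = 0.14, 6 cm / 50 = 0.12.

>>> send_rows --plan '[[[-0.026,0.052,0,0,0,0],[-0.04,0.084,0,0,0,0],[-0.042,0.092,0,0,0,0],[-0.042,0.092,0.04,0,0,0],[-0.042,0.092,0.08,0,0,0],[-0.042,0.092,0.12,0,0,0],[-0.042,0.092,0.14,0,0,0],[-0.042,0.092,0.14,0,0,0]]]'

```text
clock: 17.13
tool_pos: [0.6059, 0.1452, 0.0733]
orientation: [-179.8, -0.3, -179.9]
force: [0.4, -0.9, 0.7]
opening: 0.0272
gripper_force: 30.0
```

```bash
python3 go.py .61 .147 .046 180
```

```text
17.1333 [-0.42  0.18  2.73] [-0.2 -0.3  0.1] [0.6059 0.1452 0.0733] [-179.8   -0.3 -179.9] 0.02720000443171062 29.995823800563812 [  31.   24.  -17.   -0.  -50. -121.]
```

Converted, 1 cm / 50 = 0.02, -0.2 cm / 50 = -0.004.

>>> send_rows --plan '[[[-0.004,0.002,0,0,0,0],[-0.004,0.002,0,0,0,0],[-0.004,0.002,0.02,0,0,0],[-0.004,0.002,0.02,0,0,0],[-0.004,0.002,0.02,0,0,0]]]'

```text
clock: 17.55
tool_pos: [0.61, 0.1478, 0.0665]
orientation: [-180.0, -0.0, -179.8]
force: [-0.7, -0.2, 0.1]
opening: 0.0272
gripper_force: 30.0
```

```bash
python3 go.py .61 .147 .046 180; python3 - <<'E'
from plant import ctrl
import cv2,numpy as np
s=ctrl.snapshot("side");i=s["img"][100:220,230:390,::-1];cv2.imwrite("pics/s5.png",cv2.resize(i,None,fx=4,fy=4))
E
```

```text
17.55 [-0.   -0.08  2.05] [-0.  -0.   0.2] [0.61   0.1478 0.0665] [-180.    -0.  -179.8] 0.027181308714288418 29.995966851711273 [  31.   24.  -17.   -0.  -49. -121.]
```

View pics/s5.png

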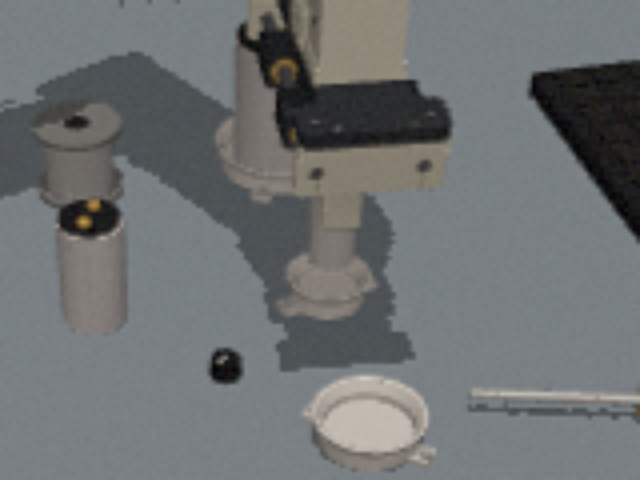

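The can is centred over holder_a at crop (330,270). I lower to contact.

Converted, 2.4 cm / 50 = 0.048, 2.3 cm / 50 = 0.046.

>>> send_rows --plan '[[[0,0,0.012,0,0,0],[0,0,0.024,0,0,0],[0,0,0.034,0,0,0],[0,0,0.042,0,0,0],[0,0,0.046,0,0,0],[0,0,0.048,0,0,0],[0,0,0.048,0,0,0]]]'

```text
clock: 18.18
tool_pos: [0.6104, 0.1477, 0.0433]
orientation: [-180.0, 0.0, -179.8]
force: [-2.0, -1.2, 6.0]
opening: 0.0274
gripper_force: 30.0
```

>>> send_rows --plan '[[[0,0,0,0,0,0],[0,0,0,0,0,0],[0,0,0,0,0,0],[0,0,0,0,0,0],[0,0,0,0,0,0],[0,0,0,0,0,0],[0,0,0,0,0,0],[0,0,0,0,0,0]]]' --fingers 1

```text
clock: 18.85
tool_pos: [0.6103, 0.148, 0.0426]
orientation: [-180.0, -0.0, -179.8]
force: [0.5, -0.6, 0.3]
opening: 0.0749
gripper_force: 0.0
```

Converted, -12 cm / 50 = -0.24, -11 cm / 50 = -0.22.

>>> send_rows --plan '[[[0,0,-0.04,0,0,0],[0,0,-0.1,0,0,0],[0,0,-0.16,0,0,0],[0,0,-0.22,0,0,0],[0,0,-0.24,0,0,0],[0,0,-0.24,0,0,0],[0,0,-0.24,0,0,0]]]'

```text
clock: 19.43
tool_pos: [0.6103, 0.1481, 0.1632]
orientation: [179.9, 0.1, -179.8]
force: [0.4, -0.5, -0.6]
opening: 0.0873
gripper_force: 0.0
```

```bash
python3 go.py .4675 .1458 .15 180
```

```text
19.4333 [14.29 -0.19  1.3 ] [0.1 0.1 0.2] [0.6103 0.1481 0.1632] [ 1.799e+02  1.000e-01 -1.798e+02] 0.08734979556120107 0.0 [  31.   19.  -11.   -0.  -61. -121.]
```

Converted, 14.3 cm / 50 = 0.286, 1.3 cm / 50 = 0.026.

>>> send_rows --plan '[[[0.08,-0.002,0.008,0,0,0],[0.16,-0.002,0.016,0,0,0],[0.24,-0.004,0.026,0,0,0],[0.286,-0.004,0.026,0,0,0],[0.286,-0.004,0.026,0,0,0],[0.286,-0.004,0.026,0,0,0],[0.286,-0.004,0.026,0,0,0]]]'

```text
clock: 20.02
tool_pos: [0.4675, 0.1456, 0.1493]
orientation: [-180.0, -0.0, -179.8]
force: [0.6, 0.9, -0.0]
opening: 0.0876
gripper_force: 0.0
```

```bash
python3 go.py .4675 .1458 .026 180
```

```text
20.0167 [-0.    0.02 12.33] [-0.  -0.   0.2] [0.4675 0.1456 0.1493] [-180.    -0.  -179.8] 0.08758548738810389 0.0 [  40.    7.  -28.    0.  -55. -130.]
```

Converted, 12.3 cm / 50 = 0.246, 12 cm / 50 = 0.24.

>>> send_rows --plan '[[[0,0,0.06,0,0,0],[0,0,0.12,0,0,0],[0,0,0.18,0,0,0],[0,0,0.22,0,0,0],[0,0,0.24,0,0,0],[0,0,0.246,0,0,0],[0,0,0.246,0,0,0],[0,0,0.246,0,0,0]]]'

```text
clock: 20.68
tool_pos: [0.468, 0.1456, 0.0267]
orientation: [-180.0, -0.0, -179.8]
force: [-0.4, -0.1, 0.4]
opening: 0.0877
gripper_force: 0.0
```

>>> send_rows --plan '[[[0,0,0,0,0,0],[0,0,0,0,0,0],[0,0,0,0,0,0],[0,0,0,0,0,0],[0,0,0,0,0,0],[0,0,0,0,0,0],[0,0,0,0,0,0],[0,0,0,0,0,0]]]' --fingers 0

```text
clock: 21.35
tool_pos: [0.4673, 0.1455, 0.0267]
orientation: [180.0, 0.0, -179.8]
force: [-0.4, -1.4, 1.9]
opening: 0.0397
gripper_force: 2.4
```

>>> send_rows --plan '[[[0,0,0,0,0,0],[0,0,0,0,0,0],[0,0,0,0,0,0],[0,0,0,0,0,0]]]'

```text
clock: 21.68
tool_pos: [0.4673, 0.1455, 0.0267]
orientation: [180.0, 0.0, -179.8]
force: [-0.9, -0.7, 0.9]
opening: 0.0395
gripper_force: 30.0
```

Converted, -12 cm / 50 = -0.24, -11 cm / 50 = -0.22.

>>> send_rows --plan '[[[0,0,-0.04,0,0,0],[0,0,-0.1,0,0,0],[0,0,-0.16,0,0,0],[0,0,-0.22,0,0,0],[0,0,-0.24,0,0,0],[0,0,-0.24,0,0,0],[0,0,-0.24,0,0,0]]]'

```text
clock: 22.27
tool_pos: [0.4671, 0.1455, 0.1465]
orientation: [179.9, 0.0, -179.8]
force: [0.2, -0.3, -1.8]
opening: 0.0395
gripper_force: 30.0
```

```bash
python3 go.py .611 .0178 .147 180
```

```text
22.2667 [-14.35 -12.81  -0.06] [0.1 0.  0.2] [0.4671 0.1455 0.1465] [ 179.9    0.  -179.8] 0.03946529922179059 29.9993097782135 [  40.    7.  -29.   -0.  -54. -130.]
```

Converted, -14.3 cm / 50 = -0.286, -1.8 cm / 50 = -0.036.

>>> send_rows --plan '[[[-0.04,-0.036,0,0,0,0],[-0.09,-0.08,0,0,0,0],[-0.14,-0.126,0,0,0,0],[-0.19,-0.17,0,0,0,0],[-0.24,-0.214,0,0,0,0],[-0.276,-0.246,0,0,0,0],[-0.286,-0.256,0,0,0,0],[-0.286,-0.256,0,0,0,0]]]'

```text
clock: 22.93
tool_pos: [0.6106, 0.0163, 0.1436]
orientation: [-179.9, -0.2, -180.0]
force: [1.2, 0.4, -1.5]
opening: 0.0396
gripper_force: 30.0
```

Converted, 8 cm / 50 = 0.16, 6.5 cm / 50 = 0.13.

>>> send_rows --plan '[[[0,0,0.04,0,0,0],[0,0,0.09,0,0,0],[0,0,0.13,0,0,0],[0,0,0.16,0,0,0],[0,0,0.16,0,0,0],[0,0,0.16,0,0,0]]]'

```text
clock: 23.43
tool_pos: [0.6091, 0.0183, 0.0653]
orientation: [-179.9, -0.2, -179.8]
force: [-0.1, 0.9, -0.1]
opening: 0.0399
gripper_force: 30.0
```

```bash
python3 go.py .611 .0178 .031 180
```

```text
23.4333 [-0.2  -0.04  3.43] [-0.1 -0.2  0.2] [0.6091 0.0183 0.0653] [-179.9   -0.2 -179.8] 0.039938617577164603 29.99940812587738 [  20.   23.  -19.   -0.  -48. -110.]
```

Converted, 3.5 cm / 50 = 0.07, 3.3 cm / 50 = 0.066.

>>> send_rows --plan '[[[-0.002,0,0.016,0,0,0],[-0.002,0,0.032,0,0,0],[-0.002,0,0.046,0,0,0],[-0.002,0,0.058,0,0,0],[-0.002,0,0.066,0,0,0],[-0.002,0,0.07,0,0,0],[-0.002,0,0.07,0,0,0]]]'

```text
clock: 24.02
tool_pos: [0.6117, 0.0179, 0.0318]
orientation: [-180.0, -0.0, -179.8]
force: [-0.3, -0.5, -2.0]
opening: 0.0394
gripper_force: 30.0
```

Converted, 0.2 cm / 50 = 0.004.

>>> send_rows --plan '[[[0,0,0.004,0,0,0],[0,0,0.004,0,0,0],[0,0,0.004,0,0,0]]]'

```text
clock: 24.27
tool_pos: [0.612, 0.0179, 0.0317]
orientation: [-180.0, 0.1, -179.8]
force: [-7.0, 0.0, 14.8]
opening: 0.0395
gripper_force: 30.0
```

>>> send_rows --plan '[[[0,0,0,0,0,0],[0,0,0,0,0,0],[0,0,0,0,0,0],[0,0,0,0,0,0],[0,0,0,0,0,0],[0,0,0,0,0,0],[0,0,0,0,0,0],[0,0,0,0,0,0]]]' --fingers 1

```text
clock: 24.93
tool_pos: [0.6117, 0.0179, 0.0295]
orientation: [-180.0, -0.0, -179.8]
force: [0.6, -0.1, -0.7]
opening: 0.0856
gripper_force: 0.0
```

Converted, -18 cm / 50 = -0.36, -15 cm / 50 = -0.3.

>>> send_rows --plan '[[[0,0,-0.04,0,0,0],[0,0,-0.1,0,0,0],[0,0,-0.16,0,0,0],[0,0,-0.22,0,0,0],[0,0,-0.3,0,0,0],[0,0,-0.36,0,0,0],[0,0,-0.36,0,0,0]]]'

```text
clock: 25.52
tool_pos: [0.6151, 0.0183, 0.2174]
orientation: [179.9, 0.6, -179.7]
force: [1.6, -0.0, 0.2]
opening: 0.0875
gripper_force: 0.0
```

Converted, 13 cm / 50 = 0.26, 11 cm / 50 = 0.22.

>>> send_rows --plan '[[[0.08,0,0,0,0,0],[0.16,0,0,0,0,0],[0.22,0,0,0,0,0],[0.26,0,0,0,0,0],[0.26,0,0,0,0,0],[0.26,0,0,0,0,0]]]'

```text
clock: 26.02
tool_pos: [0.4812, 0.0176, 0.2104]
orientation: [180.0, 0.1, -179.8]
force: [0.6, 1.6, -0.1]
opening: 0.0875
gripper_force: 0.0
```

```bash
python3 - <<'E'
from plant import ctrl
import cv2,numpy as np
for n in("side","top"):
    s=ctrl.snapshot(n);np.savez(n+"9.npz",**s);i=s["img"][:,:,::-1]
    cv2.imwrite(f"pics/{n}9.png",i)
E
```

```text
(no output)
```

View pics/side9.png

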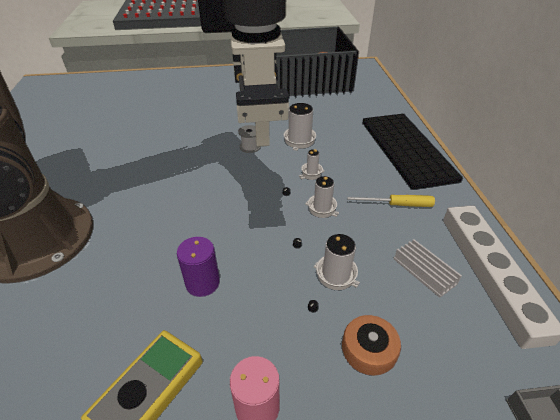

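View pics/top9.png

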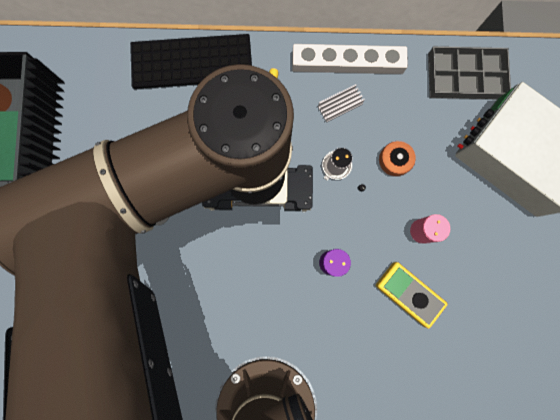

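All four cans stand upright in their holders, with side-view tops at (301,108), (313,153), (324,182) and (340,244). The transformer at (371,344) and the spool have not moved. I check the can centres numerically, then hand in.

```bash
python3 - <<'E'
from h import *
s=dict(np.load("side9.npz"));im=s["img"].astype(int)
H=dict(a=((313,153),.0615,(.611,.147)),b=((324,182),.0757,(.611,.0178)),c=((340,243),.0852,(.602,-.169)),d=((301,108),.0948,(.605,.302)))
for k,(sd,z,h) in H.items():
    m,hl=blob(im.max(2)<60,sd);e=cv2.fitEllipse(hl);p=plane(s,e[0],z);print(k,np.round(e[0],1),np.round(e[1],1),p.round(4),((p[:2]-h)*1000).round(1))
E
```

```text
a [313.2 152.3] [4.9 9.7] [0.6124 0.1478 0.0615] [1.4 0.8]
b [324.3 181.4] [10.6 16.7] [0.6115 0.0179 0.0757] [0.5 0.1]
c [340.4 244.2] [20.3 27.6] [ 0.6011 -0.1694  0.0852] [-0.9 -0.4]
d [300.3 108.4] [11.4 21.9] [0.6045 0.3019 0.0948] [-0.5 -0.1]
```

All four cans are within 2 mm of their holder centres at floor height.

```bash
python3 -c "
from plant import ctrl
print(ctrl.close_job())"
```

```text
the job is handed in; nothing more can be done
None
```

All four capacitors stand upright on the floors of their own holders, each measured within 2 mm of its holder's centre; the transformer and spool were left where they stood, and the job is handed in at about 26 s with no verdict shown.

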